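# Scoop the grinding balls out of the chips

### The arm

A 6-joint arm with a two-finger parallel gripper is mounted at the origin on the work surface. World frame = base frame: x ahead of the robot, y to its left, z up, the work surface at z = 0. Lengths are in mm, angles in rad, forces in N, time in s.
With the tool pointing down it reaches from about 275 to 1000 mm from the base axis. Payload 8.4 kg.
Tool frame: the origin (TCP) lies at the very end of the fingers, on their centre line; the grasp point (between the pads) lies 19 mm behind it; z points along the fingers, x is the direction in which the jaws open and shut, and the axes are right-handed (so a half turn about z gives the same grasp; the last joint's range is limited). The gripper opens to 85 mm and grips with 20 to 120 N. Pads are 22 mm wide; open, the fingers measure 114 mm over their backs; the gripper's body (76 mm by 85 mm) begins 54 mm behind the grasp point. The pads swing forward as they close: fully open they stand 13 mm farther back than shut.
Start: joints at [1.174, 0.353, 1.633, -0, 1.155, -0.002], TCP at [240.389, 576.924, 231.281] pointing down, gripper open.
Joint ranges: [-2.63, 2.63], [-0.92, 2.1], [0.06, 2.66], [-1.3, 4.44], [0, 2.69], [-3.02, 3.02]. Speed limits (rad/s): [2.22, 2.22, 2.79, 3.14, 3.14, 3.14].

### API

Orientations are given as [roll, pitch, yaw] about the fixed x, y, z axes, in that order (R = Rz(yaw) Ry(pitch) Rx(roll)).
In Python, from rig import r gives the robot as it stands. The module is installed in compiled form; this text tells all that it offers.
- The arm moves only by the tool apply_moves, never from a script. Its argument "targets" is a list that holds one entry, the list of rows, each a list of 7 numbers: the gripper's target within -1 to 1 (fully open at 1, half-way at 0, shut at -1), then the shift along the tool's x, y, z in cm, then the turn, a rotation vector about the tool's x, y, z in degrees. A call has 1 to 8 rows; each row is the pose to reach, as a shift and turn from the pose measured when the call began, along the tool's axes at that moment; what a row does not reach only later rows make up. A row lasts 1/10 s, in which the tool goes at most 50 mm and 8.59 degrees, less where a joint would pass 70% of its speed; a pose out of reach is approached as far as the arm can. A call with a gripper value outside its range is refused whole. The fingers move at their own pace and stop on an object; "newtons" is the grip in N (left out, the last holds). Time passes only in rows, so rows that repeat a pose let the fingers close. It gives the time, the measured TCP pose, the force and the opening at its end, in the units of the state.
- r.sense(): the state, without advancing time (a new reading comes with each control period).
- r.grab_frame(name): name is "scene" or "top" or "wrist"; returns a dict with "pixels" (420x560x3 uint8, red, green, blue), "fov_y" (degrees; the focal length in pixels is half the picture's height over the tangent of half this angle, whatever the lens; pixels are square), "cx", "cy" (the principal point, pixels), "R" (3x3) and "t" (3): a world point X has camera coordinates R X + t; the wrist camera has in their place "mount" (4x4, takes a point from camera to tool coordinates, whose origin is the TCP and whose axes are the tool frame's). Camera axes: x right, y down, z forward; pixel columns grow to the right and rows downward; lengths in mm; the calibration is good to about 2 mm. The wrist camera is an equidistant fisheye: a pixel r from the principal point sees the ray r / f radians off the axis. A picture is of the moment at which its call begins: read the wrist's pose just before it. There is no depth.
- r.sign_off(): hands the job in, once; it reports no verdict.
The state is a dict: "clock": time; "qpos": joint angles; "qvel": joint speeds; "joint_efforts": joint torques, N m; "eef_pos": TCP position; "tcp_rot": TCP orientation; "contact_force": force on the tool from outside, world axes, zero at the start; "wrist_torque": the same for the moment, N m; "opening": opening from 0.0 (shut) to 1.0 (fully open).
Only numpy, scipy, OpenCV 4.12 (cv2) and the standard library are available. Lean on these libraries where they do the work, as an engineer would, in place of code of your own. Each camera call takes 0.05 s, during which the arm holds its last target. There are 200 camera calls.

### The job

Use the wire scoop to lift the three blue grinding balls out of the white tray, letting the dark chips drop back so that every chip stays in the tray, and tip the balls into the grey dish. Do not touch balls or chips with the fingers; then stand the scoop upright on its blue mat, let go, and leave the other things on the bench where they are.

Things in the scene. Friction and masses are not known exactly. Their poses are not given: they have to be found in the camera images.
- tray: fixed open white tray, 258 x 112 x 44 high outside, walls and floor 4 thick. Origin: centre of its underside; x along its length, pointing away from the robot within 0.35 rad; y across; z up. All balls and chips start in its far half (tray x 0 to 112); the half nearer the robot is empty
- dish: fixed open grey dish, 160 (x) x 140 (y) x 55 high outside, walls and floor 4 thick. Empty at the start. Origin: centre of its underside, z up
- mat: fixed blue square mat, 150 x 150 x 3 thick, on which the scoop stands at the start. Origin: centre of its underside, z up
- scoop_grip (a point): centre of the upright black grip of the wire scoop: block 14 thick along the scoop's x, 36 wide along y, 54 tall, 100 above the scoop's underside. Scoop axes: x forward to the open front, y across, z up (vertical as it stands). Starts standing on the mat, front away from the robot within 0.75 rad. About 0.2 kg
- scoop_base (a point): underside of the scoop, middle of its floor, 20 in front of and 100 below the grip's centre (same axes). Floor: six parallel wires along x, 3 thick, 17.6 between centres (14.6 clear), reaching 46 behind and 51 ahead of this point; outer ones at y +-44 (91 wide in all)
- scoop_tip (a point): middle of the scoop's open front, 51 ahead of the floor's centre, on the underside (same axes); the wire tips are free. The back is six upright wires, 50 tall, 45 behind the floor's centre, whose crossbar carries the grip on two slanting wires; each side has one wire rail 31 above the floor. Front and top are open
- ball0_center (a point): centre of a blue glazed ceramic grinding ball, 30 diameter, about 0.05 kg; rolls freely. Starts on the tray floor
- ball1_center (a point): centre of a blue glazed ceramic grinding ball, 30 diameter, about 0.05 kg; rolls freely. Starts on the tray floor
- ball2_center (a point): centre of a blue glazed ceramic grinding ball, 30 diameter, about 0.05 kg; rolls freely. Starts on the tray floor
- chip0_mid (a point): centre of a small dark chip, block 10 x 8 x 7, 0.01 kg, loose on the tray floor; small enough to drop between the scoop's wires
- chip1_mid (a point): centre of a small dark chip, short cylinder 9.6 diameter x 8, 0.01 kg, loose on the tray floor; small enough to drop between the scoop's wires
- chip2_mid (a point): centre of a small dark chip, block 10 x 8 x 7, 0.01 kg, loose on the tray floor; small enough to drop between the scoop's wires
- chip3_mid (a point): centre of a small dark chip, short cylinder 9.6 diameter x 8, 0.01 kg, loose on the tray floor; small enough to drop between the scoop's wires
- chip4_mid (a point): centre of a small dark chip, block 10 x 8 x 7, 0.01 kg, loose on the tray floor; small enough to drop between the scoop's wires
- jar: bystander: small white jar with an orange cap, 38 diameter x 45 high; origin: centre of its underside
- bulb_cap: bystander: small red cone-shaped stopper, 32 diameter x 30 high; origin: centre of its underside
- beaker: bystander: clear glass beaker, 64 diameter x 80 high; origin: centre of its underside
- bottle: bystander: bottle with a blue cap, 60 diameter x 130 high; origin: centre of its underside
- notebook: bystander: green closed notebook, 90 x 120 x 12; origin: centre of its underside
Not all that is in view belongs to the job. What is shaped like the part that bears ball1_center but yellow is not meant.

How it is judged:
By the outcome, as a careful person would: the job done as asked, in the order asked, and still so for the second after the job is handed in, with the robot touching nothing.
It also fails if it takes over 67 s, if anything falls off the work surface, if the arm or the gripper's body presses on something with over 40 N, if the wrist force passes 120 N, or if a joint passes its speed limit or range.

## Working session

There is one attempt and no reset: what is moved stays moved. The work goes in short steps, Python scripts to look and compute and a tool call to move; the robot and the scene stay as the last step left them, time stands still between calls to the robot, and variables do not carry over. Pictures are saved under pics/ and viewed, about 8 in all and at most 12, crops included, and the job is handed in when it is done.

Besides the shell and the picture viewer there is one more tool, called after "Request:" as a command line: name --argument value ..., lists and objects as JSON in quotes. apply_moves: Moves the arm, as the interface text tells. Its arguments: {"type":"object","properties":{"targets":{"type":"array"},"newtons":{"type":"number"}},"required":["targets"]}

```bash
mkdir -p pics; cat > h.py <<'E'
import numpy as np,cv2
from scipy.spatial.transform import Rotation as Ro
from rig import r
def grab(n):
    s=r.sense(); d=r.grab_frame(n); d["s"]=s; return d
def save(d,name,s=1.0,box=None):
    im=cv2.cvtColor(np.asarray(d["pixels"]),cv2.COLOR_RGB2BGR)
    if box: im=im[box[1]:box[3],box[0]:box[2]]
    cv2.imwrite("pics/"+name,cv2.resize(im,None,fx=s,fy=s,interpolation=cv2.INTER_CUBIC))
def foc(d): return 210/np.tan(np.radians(d["fov_y"])/2)
def tool(s): return Ro.from_euler("xyz",s["tcp_rot"]).as_matrix(),np.array(s["eef_pos"])
def ray(d,u,v):
    f=foc(d); x,y=u-d["cx"],v-d["cy"]
    if "mount" in d:
        rr=np.hypot(x,y); th=rr/f; k=np.sin(th)/max(rr,1e-9)
        M=np.array(d["mount"]); R,p=tool(d["s"])
        w=R@M[:3,:3]@np.array([x*k,y*k,np.cos(th)]); return R@M[:3,3]+p, w
    R=np.array(d["R"]); t=np.array(d["t"])
    w=R.T@np.array([x/f,y/f,1]); return -R.T@t, w/np.linalg.norm(w)
def onz(d,u,v,z):
    o,w=ray(d,u,v); return o+w*(z-o[2])/w[2]
def tri(rs):
    A=np.zeros((3,3));b=np.zeros(3)
    for o,w in rs:
        P=np.eye(3)-np.outer(w,w);A+=P;b+=P@o
    x=np.linalg.solve(A,b); return x,max(np.linalg.norm((np.eye(3)-np.outer(w,w))@(x-o)) for o,w in rs)
def proj(d,X):
    c=np.array(d["R"])@np.array(X)+np.array(d["t"]); f=foc(d); return c[:2]/c[2]*f+[d["cx"],d["cy"]]
E
python3 - <<'E'
from h import *
import pickle
D={n:grab(n) for n in("scene","top","wrist")}
pickle.dump(D,open("d0.pkl","wb"))
for n in D: print(n,{k:v for k,v in D[n].items() if k not in("pixels","s")})
print(r.sense())
save(D["scene"],"s0.png",1.4);save(D["top"],"t0.png",1.4)
E
```

```text
scene {'fov_y': 51.13406729575317, 'cx': 273.683980873252, 'cy': 218.28611612692075, 'R': array([[-0.82443735,  0.56593703,  0.00428195],
       [ 0.34650255,  0.51072607, -0.78682581],
       [-0.44748076, -0.64720488, -0.61716028]]), 't': array([ 460.31045666, -133.9127163 , 1179.47193565])}
top {'fov_y': 44.47688997888611, 'cx': 276.6250211664572, 'cy': 206.08238670137322, 'R': array([[ 2.56098314e-02, -9.99665792e-01,  3.52716261e-03],
       [-9.84449809e-01, -2.58330937e-02, -1.73756224e-01],
       [ 1.73789271e-01,  9.77553047e-04, -9.84782379e-01]]), 't': array([ -15.26688878,  577.98515804, 1005.64500698])}
wrist {'fov_y': 65.70646984690485, 'cx': 278.86917021242743, 'cy': 207.07714120323277, 'mount': array([[ 9.99998407e-01,  6.80414007e-04, -1.65033267e-03,
        -7.70848903e-01],
       [-1.65401539e-04,  9.55847689e-01,  2.93862498e-01,
        -7.45928199e+01],
       [ 1.77741483e-03, -2.93861757e-01,  9.55846279e-01,
        -1.42932712e+02],
       [ 0.00000000e+00,  0.00000000e+00,  0.00000000e+00,
         1.00000000e+00]])}
{'clock': 0.15, 'qpos': array([ 1.17361011e+00,  3.53526483e-01,  1.63396416e+00, -3.97504561e-07,
        1.15519839e+00, -2.41051452e-03]), 'qvel': array([ 4.37075253e-05, -4.13750181e-03, -1.02853937e-03,  9.34242930e-04,
       -1.30077721e-04,  1.24631831e-04]), 'joint_efforts': array([ 7.29379531e-05, -6.05638003e+01, -3.42338669e+01, -9.96837275e-05,
        6.22208230e-03, -1.18885254e-05]), 'eef_pos': array([240.24010267, 576.58617398, 230.71039567]), 'tcp_rot': array([-3.14159037e+00,  1.09637588e-03,  1.17602079e+00]), 'contact_force': array([-0.13187995,  0.14477502, -0.06457159]), 'wrist_torque': array([ 0.02770292, -0.0414793 ,  0.02992405]), 'opening': 0.9972482184034046}
```

View pics/s0.png

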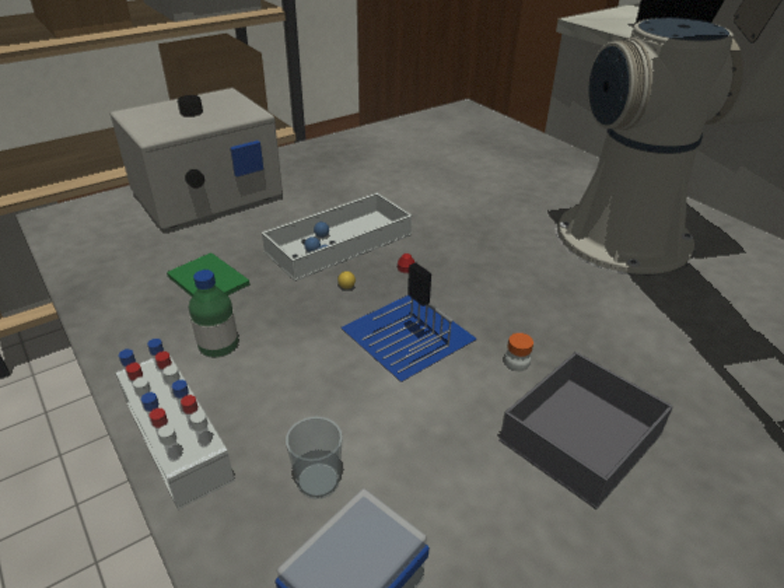

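View pics/t0.png

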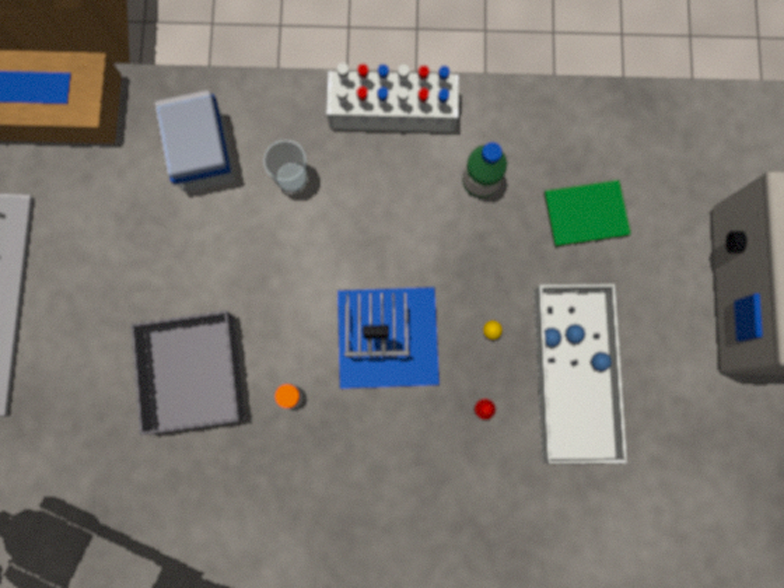

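Scene view: scoop on the blue mat (grip at ~300,203 in camera px), tray with the balls behind it, dish in front right. Top view: dish left, mat in the middle, tray right. The yellow ball at (352,236) is the decoy and the red stopper is at (346,292).

```bash
python3 - <<'E'
from h import *
import pickle
D=pickle.load(open("d0.pkl","rb"));T=D["top"];S=D["scene"]
def P(lst,z,n):
    w=np.array([onz(T,u/1.4,v/1.4,z) for u,v in lst]); c=w.mean(0)
    print(n,"c",w.mean(0).round(1),"sides",[np.linalg.norm(w[i]-w[i-1]).round(0) for i in range(len(w))],"ang",[np.round(np.arctan2(*(w[i]-w[i-1])[1::-1]),3) for i in range(len(w))])
P([(540,286),(615,285),(626,461),(547,462)],44,"tray")
P([(134,326),(231,314),(243,421),(144,433)],55,"dish")
for d,n in((T,"top"),(S,"scene")):
    hsv=cv2.cvtColor(d["pixels"],cv2.COLOR_RGB2HSV); g=d["pixels"].astype(int)
    m=((hsv[...,0]>98)&(hsv[...,0]<125)&(hsv[...,1]>90)&(hsv[...,2]>40)).astype(np.uint8)
    k,l,st,c=cv2.connectedComponentsWithStats(m)
    for i in range(1,k):
        if st[i,4]>25: print(n,"blue",st[i],c[i].round(1),onz(d,*c[i],19).round(0))
# mat via minAreaRect on top
    if n=="top":
        pass
    m=((g.max(2)<35)).astype(np.uint8)
    k,l,st,c=cv2.connectedComponentsWithStats(m)
    for i in range(1,k):
        if 4<st[i,4]<900: print(n,"dark",st[i],c[i].round(1),onz(d,*c[i],8).round(0))
for nm,a in dict(tip_mat=((338,290),(436,288),(439,385),(341,387))).items(): P(a,3,"mat")
x,e=tri([ray(T,375/1.4,331/1.4),ray(S,420/1.4,284/1.4)]);print("grip",x.round(1),e.round(1))
for nm,p,z in (("jar",(287,397),45),("bulb",(485,409),30),("yellow",(493,330),15),("beakertop",(285,160),80),("bottlecap",(491,153),130),("box",(190,135),40)):
    print(nm,onz(T,p[0]/1.4,p[1]/1.4,z).round(0))
E
```

```text
tray c [ 464.4 -285.6   44. ] sides [np.float64(254.0), np.float64(111.0), np.float64(254.0), np.float64(112.0)] ang [np.float64(0.028), np.float64(-1.531), np.float64(-3.11), np.float64(1.609)]
dish c [447.4 281.8  55. ] sides [np.float64(154.0), np.float64(141.0), np.float64(155.0), np.float64(140.0)] ang [np.float64(0.178), np.float64(-1.42), np.float64(-2.968), np.float64(1.716)]
top blue [270  46   8  10  54] [273.3  50.2] [938.  16.  19.]
top blue [314  47   7  10  52] [316.8  51.4] [938. -81.  19.]
top blue [   0   51   50   23 1061] [24. 62.] [895. 570.  19.]
top blue [270  62   7  10  57] [273.   66.2] [900.  16.  19.]
top blue [313  63   8  10  57] [316.5  67.4] [899. -81.  19.]
top blue [122  68  43  63 333] [148.8 113.9] [781. 284.  19.]
top blue [344 102  15  15 173] [351.  108.6] [ 805. -158.   19.]
top blue [ 241  205   73   73 4271] [277.9 241.2] [509.  -5.  19.]
top blue [524 209  21  35 605] [534.2 226.8] [ 554. -544.   19.]
top blue [405 233  12  12 114] [410.4 238.3] [ 523. -283.   19.]
top blue [390 235  10  12 101] [394.2 240.5] [ 517. -248.   19.]
top blue [265
[... 1866 characters left out ...]
scene dark [210  89   5   5   9] [211.7  90.8] [ 274. -807.    8.]
scene dark [434  92  67  17 277] [465.2 103. ] [-393. -230.    8.]
scene dark [133 121  13  13 125] [138.9 127.2] [ 595. -676.    8.]
scene dark [292 188  16  30 361] [299.4 202.6] [425. -87.   8.]
scene dark [  0 255   7  14  53] [  1.9 263.2] [1040. -256.    8.]
mat c [512.  -4.   3.] sides [np.float64(148.0), np.float64(151.0), np.float64(148.0), np.float64(147.0)] ang [np.float64(0.068), np.float64(-1.524), np.float64(-3.097), np.float64(1.617)]
grip [507.8  16.1 103.4] 1.5
jar [417. 140.  45.]
bulb [ 408. -147.   30.]
yellow [ 525. -161.   15.]
beakertop [761. 155.  80.]
bottlecap [ 761. -141.  130.]
box [812. 310.  40.]
```

Request:
apply_moves --targets '[[[1, -41.5, 46.3, -2, 0, 0, 67.4], [1, -41.5, 46.3, -2, 0, 0, 67.4], [1, -41.5, 46.3, -2, 0, 0, 67.4], [1, -41.5, 46.3, -2, 0, 0, 67.4], [1, -41.5, 46.3, -2, 0, 0, 67.4], [1, -41.5, 46.3, -2, 0, 0, 67.4], [1, -41.5, 46.3, -2, 0, 0, 67.4], [1, -41.5, 46.3, -2, 0, 0, 67.4]]]'

```text
clock: 0.95
eef_pos: [412.8, 214.1, 244.2]
tcp_rot: [3.141, 0.0, -0.006]
contact_force: [0.6, 0.4, -0.7]
opening: 1.0
```

Request:
apply_moves --targets '[[[1, 9.5, 19.8, -0.5, 0, 0, 0], [1, 9.5, 19.8, -0.5, 0, 0, 0], [1, 9.5, 19.8, -0.5, 0, 0, 0], [1, 9.5, 19.8, -0.5, 0, 0, 0], [1, 9.5, 19.8, -0.5, 0, 0, 0], [1, 9.5, 19.8, -0.5, 0, 0, 0], [1, 9.5, 19.8, -0.5, 0, 0, 0]]]'

```text
clock: 1.65
eef_pos: [506.2, 15.5, 249.0]
tcp_rot: [3.141, 0.001, -0.008]
contact_force: [0.5, 0.3, -0.1]
opening: 1.0
```

```bash
python3 - <<'E'
from h import *
import pickle
d=grab("wrist");pickle.dump(d,open("w1.pkl","wb"));save(d,"w1.png",1.4);print(d["s"]["eef_pos"],d["s"]["tcp_rot"],d["s"]["qpos"])
E
```

```text
[506.1859456   15.48777638 249.01802465] [ 3.14109708e+00  1.05767332e-03 -7.60186125e-03] [ 2.79352275e-02  1.49878597e-01  1.86220527e+00 -5.05912978e-04
  1.13058345e+00  3.57526583e-02]
```

View pics/w1.png

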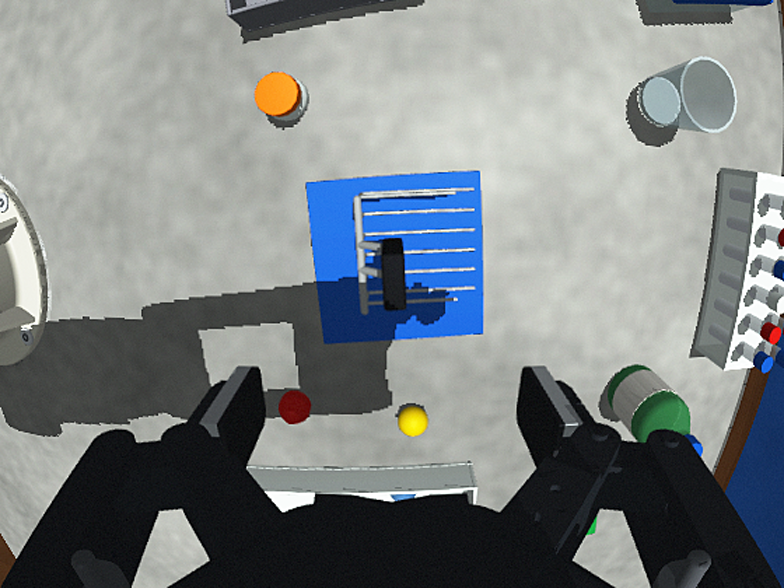

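The wrist view shows the scoop on the mat. Floor wire tips run from ~(474,189) to (475,288), the crossbar from (358,197) to (364,312), and the grip is around (393,273).

```bash
python3 - <<'E'
from h import *
import pickle
d=pickle.load(open("w1.pkl","rb"));T=pickle.load(open("d0.pkl","rb"))["top"]
for p in [(474,189),(475,209),(475,228),(475,249),(474,269),(475,288)]: print("tip",onz(d,p[0]/1.4,p[1]/1.4,4.5).round(1))
for p in [(358,197),(364,312)]: print("bar",onz(d,p[0]/1.4,p[1]/1.4,54).round(1))
g=d["pixels"].astype(int);m=(g.max(2)<40).astype(np.uint8);m[:,:260]=0;m[225:]=0;m[:,300:]=0
m[:165]=0
k,l,st,c=cv2.connectedComponentsWithStats(m);i=1+st[1:,4].argmax();print(st[i],c[i])
rc=cv2.minAreaRect(np.argwhere(l==i)[:,::-1].astype(np.float32));print(rc)
x,e=tri([ray(d,*c[i]),ray(T,268.1,238)]);print("grip tri",x.round(1),e.round(1))
for q in [(383,240),(402,240),(402,309),(384,309)]: print("gc",onz(d,q[0]/1.4,q[1]/1.4,130).round(1),onz(d,q[0]/1.4,q[1]/1.4,103).round(1))
for q in [(306,184),(479,171),(483,333),(325,342)]: print("mat",onz(d,q[0]/1.4,q[1]/1.4,3).round(1))
E
```

```text
tip [577.7  59.6   4.5]
tip [579.   42.3   4.5]
tip [579.5  25.6   4.5]
tip [580.1   6.9   4.5]
tip [579.9 -11.3   4.5]
tip [581.7 -29.    4.5]
bar [482.2  57.4  54. ]
bar [484.7 -33.   54. ]
[273 170  17  52 754] [280.64323607 196.02387268]
((280.59600830078125, 195.4202117919922), (51.03624725341797, 15.830224990844727), 87.1375961303711)
grip tri [506.2  13.9 112.2] 1.4
gc [501.8  39.1 130. ] [501.3  33.9 103. ]
gc [512.9  39.1 130. ] [513.6  33.9 103. ]
gc [512.9  -3.7 130. ] [513.5 -13.3 103. ]
gc [501.9  -3.6 130. ] [501.4 -13.2 103. ]
mat [433.8  64.9   3. ]
mat [582.1  75.2   3. ]
mat [592.  -73.6   3. ]
mat [443.8 -81.4   3. ]
```

Request:
apply_moves --targets '[[[1, 0.24, 0.25, 5, 0, 0, -2.6], [1, 0.24, 0.25, 10, 0, 0, -2.6], [1, 0.24, 0.25, 14, 0, 0, -2.6], [1, 0.24, 0.25, 16.1, 0, 0, -2.6], [1, 0.24, 0.25, 16.1, 0, 0, -2.6], [1, 0.24, 0.25, 16.1, 0, 0, -2.6]]]' --newtons 60

```text
clock: 2.3
eef_pos: [508.1, 14.6, 88.5]
tcp_rot: [3.141, 0.001, 0.041]
contact_force: [0.3, -0.3, 0.3]
opening: 1.0
```

```bash
python3 - <<'E'
from h import *
d=grab("wrist");save(d,"w2.png",1.4);print(d["s"]["eef_pos"],d["s"]["tcp_rot"],d["s"]["contact_force"])
E
```

```text
[508.08742682  14.57527733  88.4907014 ] [3.14129165e+00 1.48676119e-03 4.05515462e-02] [ 0.3208551  -0.33136827  0.26189586]
```

View pics/w2.png

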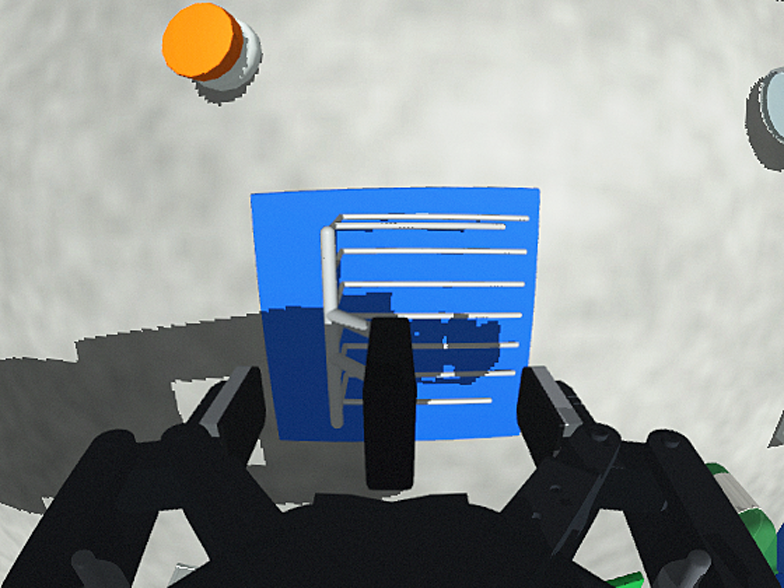

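The grip block (~390,400) sits centred between the open pads and the wires run parallel to tool x. I'll close now.

Request:
apply_moves --targets '[[[-1, 0, 0, 0, 0, 0, 0], [-1, 0, 0, 0, 0, 0, 0], [-1, 0, 0, 0, 0, 0, 0], [-1, 0, 0, 0, 0, 0, 0], [-1, 0, 0, 0, 0, 0, 0], [-1, 0, 0, 0, 0, 0, 0], [-1, 0, 0, 0, 0, 0, 0], [-1, 0, 0, 0, 0, 0, 0]]]' --newtons 80

```text
clock: 3.15
eef_pos: [508.9, 14.3, 89.4]
tcp_rot: [3.141, -0.0, 0.04]
contact_force: [-1.6, 0.6, 5.8]
opening: 0.15
```

Request:
apply_moves --targets '[[[-1, 0, 0, -4, 0, 0, 0], [-1, 0, 0, -8, 0, 0, 0], [-1, -3, 5, -10, 0, 0, 0], [-1, -5.5, 10, -10, 0, 0, 0], [-1, -8, 15, -10, 0, 0, 0], [-1, -10.5, 20, -10, 0, 0, 0], [-1, -13, 25, -10, 0, 0, 0], [-1, -14.9, 29.7, -10, 0, 0, 0]]]'

```text
clock: 3.95
eef_pos: [383.4, -257.0, 189.3]
tcp_rot: [3.141, -0.0, 0.04]
contact_force: [2.0, 0.1, -2.0]
opening: 0.149
```

Request:
apply_moves --targets '[[[-1, 0, 0, 0, 0, 0, 0], [-1, 0, 0, 0, 0, 0, 0]]]'

```text
clock: 4.15
eef_pos: [382.4, -257.9, 188.8]
tcp_rot: [-3.141, 0.0, 0.037]
contact_force: [0.1, 0.0, -1.6]
opening: 0.152
```

```bash
python3 - <<'E'
from h import *
import pickle
D={n:grab(n) for n in("scene","top","wrist")}
pickle.dump(D,open("d2.pkl","wb"))
d=D["wrist"];save(d,"w3.png",1.4);print(d["s"]["eef_pos"],d["s"]["tcp_rot"],d["s"]["contact_force"],d["s"]["qpos"])
E
```

```text
[ 383.31996784 -256.25952313  188.91526013] [-3.14103933e+00  2.76904040e-04  4.02160954e-02] [-0.1954554  -0.2497622  -2.04122808] [-5.92752030e-01  1.47806652e-01  2.01476588e+00  3.40052338e-04
  9.79570724e-01 -6.33157664e-01]
```

View pics/w3.png

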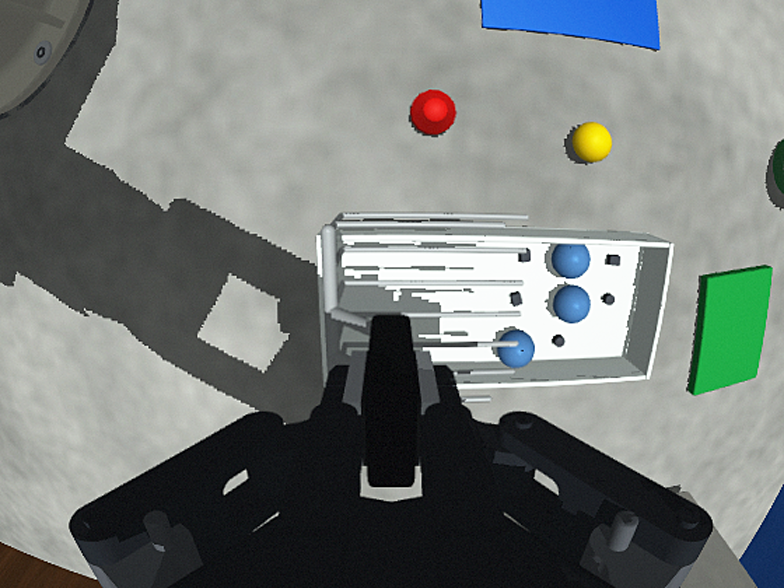

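Wrist view over the tray: balls at (571,260), (572,303) and (516,348), five chips around them, tray far rim corners (673,243) and (648,378), near-left corner (318,235).

```bash
python3 - <<'E'
from h import *
import pickle
D=pickle.load(open("d2.pkl","rb"));d=D["wrist"];T=D["top"]
q=lambda p,z:onz(d,p[0]/1.4,p[1]/1.4,z).round(1)
print("rim FL,FR,NL",q((673,243),44),q((648,378),44),q((318,235),44))
for p in[(571,260),(572,303),(516,348)]:print("ball",q(p,19))
for p in[(524,255),(516,298),(612,259),(608,299),(558,341)]:print("chip",q(p,8))
# edge points along +y rim outer side
for p in[(450,231),(500,234),(560,237),(620,240)]:print("left rim outer",q(p,44))
for p in[(528,217),(523,250),(522,282),(520,314),(516,345)]:print("tip",q(p,104))
hsv=cv2.cvtColor(T["pixels"],cv2.COLOR_RGB2HSV)
m=((hsv[...,1]<40)&(hsv[...,2]>170)).astype(np.uint8);m[:190]=0;m[:,:370]=0;m[:,460:]=0
m=cv2.morphologyEx(m,cv2.MORPH_CLOSE,np.ones((9,9)))
k,l,st,c=cv2.connectedComponentsWithStats(m);print(st[1:4])
save(T,"t2.png",4,(370,190,470,340))
E
```

```text
rim FL,FR,NL [ 590.7 -226.4   44. ] [ 594.8 -337.1   44. ] [ 335.5 -235.8   44. ]
ball [ 517.4 -250.    19. ]
ball [ 523.7 -283.6   19. ]
ball [ 483.  -321.8   19. ]
chip [ 483.1 -250.7    8. ]
chip [ 480.8 -284.7    8. ]
chip [ 558.6 -249.4    8. ]
chip [ 561.1 -282.7    8. ]
chip [ 522.1 -320.     8. ]
left rim outer [ 420.4 -229.9   44. ]
left rim outer [ 453.7 -230.    44. ]
left rim outer [ 496.1 -229.2   44. ]
left rim outer [ 543.1 -227.9   44. ]
tip [ 452.7 -210.2  104. ]
tip [ 451.8 -227.8  104. ]
tip [ 453.3 -245.3  104. ]
tip [ 454.5 -263.5  104. ]
tip [ 454.8 -282.1  104. ]
[[ 386  203   57  125 4282]
 [ 455  394    1    1    1]
 [ 439  400   21   20  254]]
```

View pics/t2.png

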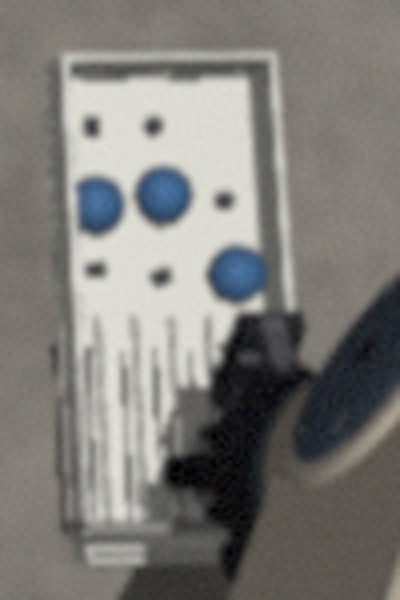

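Request:
apply_moves --targets '[[[-1, -1.26, 3.13, 0, 0, 0, 0.2], [-1, -1.26, 3.13, 2.5, 0, 0, 0.2], [-1, -1.26, 3.13, 4.5, 0, 0, 0.2], [-1, -1.26, 3.13, 4.5, 0, 0, 0.2], [-1, -1.26, 3.13, 4.5, 0, 0, 0.2], [-1, -1.26, 3.13, 4.5, 0, 0, 0.2]]]'

```text
clock: 4.9
eef_pos: [373.3, -287.5, 145.0]
tcp_rot: [3.141, -0.001, 0.039]
contact_force: [0.4, 0.4, -1.8]
opening: 0.156
```

```bash
python3 - <<'E'
from h import *
import pickle
d=grab("top");e=grab("scene");s=r.sense();print(d["s"]["eef_pos"],e["s"]["eef_pos"],s["eef_pos"],s["tcp_rot"],s["contact_force"])
save(e,"s3.png",4,(170,130,310,230));save(d,"t3.png",4,(370,190,470,340))
E
```

```text
[ 373.27971582 -287.52278617  144.95296622] [ 373.25365905 -287.69770818  145.02458053] [ 373.13596294 -287.80350608  144.99813003] [ 3.14083202e+00 -1.22223820e-03  3.87081297e-02] [-0.46128584 -0.64863559 -1.31020101]
```

View pics/s3.png

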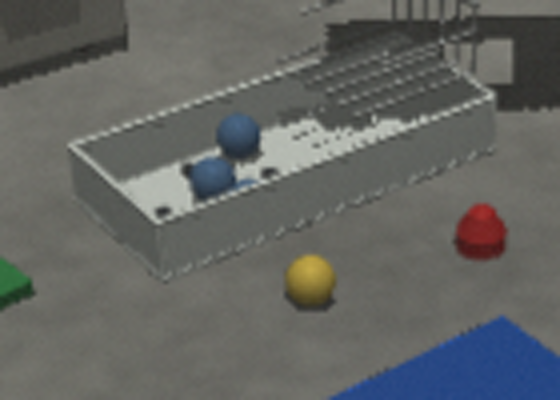

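The scoop hangs above the near half of the tray and lines up with it. I'll lower it.

Request:
apply_moves --targets '[[[-1, -0.1, 0, 2.5, 0, 0, 0.2], [-1, -0.1, 0, 4.5, 0, 0, 0.2], [-1, -0.1, 0, 5.1, 0, 0, 0.2], [-1, -0.1, 0, 5.35, 0, 0, 0.2], [-1, -0.1, 0, 5.35, 0, 0, 0.2], [-1, -0.1, 0, 5.35, 0, 0, 0.2]]]'

```text
clock: 5.6
eef_pos: [372.8, -288.3, 92.4]
tcp_rot: [3.14, -0.002, 0.035]
contact_force: [-0.0, 1.2, -1.6]
opening: 0.156
```

Request:
apply_moves --targets '[[[-1, 0, 0, 0.1, 0, 0, 0], [-1, 0, 0, 0.2, 0, 0, 0], [-1, 0, 0, 0.2, 0, 0, 0]]]'

```text
clock: 5.9
eef_pos: [372.9, -288.4, 90.5]
tcp_rot: [3.14, -0.003, 0.035]
contact_force: [0.2, 0.4, -2.2]
opening: 0.152
```

Request:
apply_moves --targets '[[[-1, 0, 0, 0.1, 0, 0, 0], [-1, 0, 0, 0.1, 0, 0, 0], [-1, 0, 0, 0.1, 0, 0, 0]]]'

```text
clock: 6.2
eef_pos: [373.0, -288.5, 90.4]
tcp_rot: [3.139, -0.003, 0.035]
contact_force: [-2.5, 2.2, 10.7]
opening: 0.152
```

Request:
apply_moves --targets '[[[-1, 0.8, 0, -0.03, 0, 0, 0], [-1, 1.8, 0, -0.03, 0, 0, 0], [-1, 2.8, 0, -0.03, 0, 0, 0], [-1, 3.8, 0, -0.03, 0, 0, 0], [-1, 4.8, 0, -0.03, 0, 0, 0], [-1, 5.8, 0, -0.03, 0, 0, 0], [-1, 6.8, 0, -0.03, 0, 0, 0], [-1, 7.8, 0, -0.03, 0, 0, 0]]]'

```text
clock: 7.0
eef_pos: [451.6, -285.6, 90.7]
tcp_rot: [3.14, -0.002, 0.035]
contact_force: [-0.3, -0.6, -2.6]
opening: 0.155
```

Request:
apply_moves --targets '[[[-1, 1, 0, -0.03, 0, 0, 0], [-1, 2, 0, -0.03, 0, 0, 0], [-1, 3, 0, -0.03, 0, 0, 0], [-1, 4, 0, -0.03, 0, 0, 0], [-1, 5, 0, -0.03, 0, 0, 0], [-1, 5.8, 0, -0.03, 0, 0, 0], [-1, 6.2, 0, -0.03, 0, 0, 0], [-1, 6.3, 0, -0.03, 0, 0, 0]]]'

```text
clock: 7.8
eef_pos: [515.1, -283.3, 91.1]
tcp_rot: [3.14, -0.003, 0.036]
contact_force: [-0.3, 0.3, -4.0]
opening: 0.156
```

```bash
python3 - <<'E'
from h import *
d=grab("wrist");s=d["s"];print(s["eef_pos"],s["tcp_rot"],s["contact_force"],s["qpos"])
save(d,"w4.png",3,(210,100,420,290))
E
```

```text
[ 515.06658679 -283.33749531   91.09856083] [ 3.13966151e+00 -2.51854629e-03  3.56048065e-02] [-0.34550634  0.29446014 -3.97159078] [-5.05261547e-01  4.60998124e-01  1.82705237e+00 -4.77362131e-04
  8.50388860e-01 -5.40549575e-01]
```

View pics/w4.png

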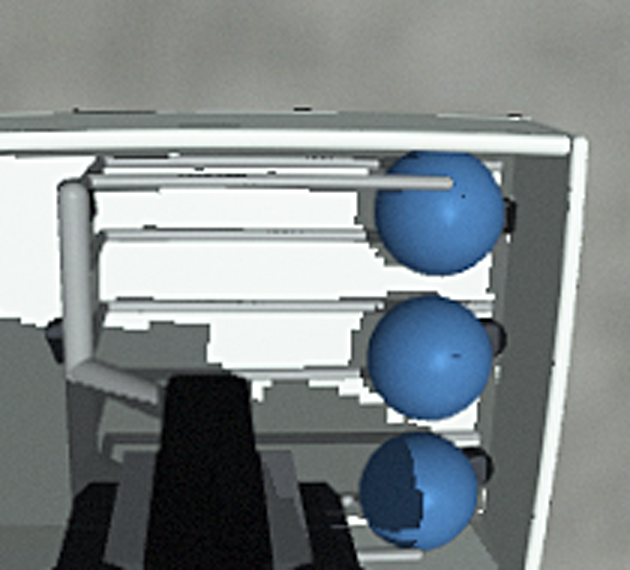

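All three balls lie on the wires near the front, at (440,212), (430,357) and (420,490), with chips ahead of them. The downward load rose by 1.7 N, which matches three balls. Now I tilt the front up, pivoting near the tip.

Request:
apply_moves --targets '[[[-1, -0.5, 0, -0.3, 0, 3, 0], [-1, -1.0, 0, -0.5, 0, 6, 0], [-1, -1.6, 0, -0.7, 0, 9, 0], [-1, -1.8, 0, -0.8, 0, 10, 0], [-1, -1.8, 0, -0.8, 0, 10, 0], [-1, -1.8, 0, -0.8, 0, 10, 0], [-1, -2.4, 0, -1.0, 0, 13, 0], [-1, -2.8, 0, -1.2, 0, 15, 0]]]'

```text
clock: 8.65
eef_pos: [487.3, -284.2, 103.0]
tcp_rot: [3.14, -0.265, 0.037]
contact_force: [-0.4, -0.2, -4.4]
opening: 0.152
```

Request:
apply_moves --targets '[[[-1, 0, 0, 0, 0, 0, 0], [-1, 0, 0, 0, 0, 0, 0], [-1, 0, 0, -0.5, 0, 0, 0], [-1, 0, 0, -1.0, 0, 0, 0], [-1, 0, 0, -1.5, 0, 0, 0], [-1, 0, 0, -1.5, 0, 0, 0]]]'

```text
clock: 9.25
eef_pos: [483.9, -284.6, 118.4]
tcp_rot: [3.139, -0.266, 0.038]
contact_force: [-0.4, -0.6, -3.7]
opening: 0.157
```

```bash
python3 - <<'E'
from h import *
d=grab("wrist");s=d["s"];print(s["eef_pos"],s["tcp_rot"],s["contact_force"],s["qpos"])
save(d,"w5.png",2,(160,80,430,300))
E
```

```text
[ 483.9124891  -284.5948669   118.40909457] [ 3.13863392 -0.26609162  0.03750544] [-0.38068677 -0.58783818 -3.66242245] [-0.63277992  0.30957883  2.03105691  0.28579389  0.60798151 -0.88928627]
```

View pics/w5.png

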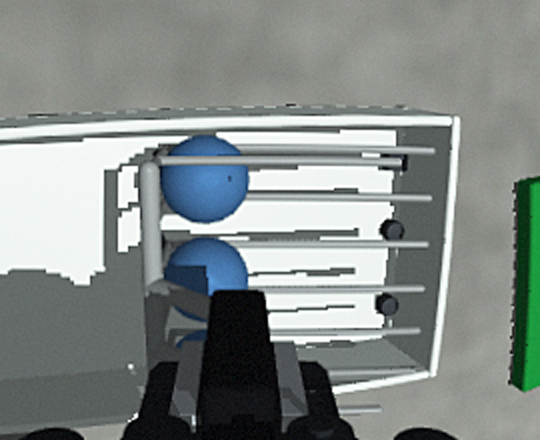

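All three balls have rolled to the back wires ((205,178), (205,275), and one partly hidden at (200,340)). Three chips lie by the far wall. I'll shake gently and raise the scoop over the tray.

Request:
apply_moves --targets '[[[-1, 0, 0.4, 0, 0, 0, 0], [-1, 0, -0.4, -0.2, 0, 0, 0], [-1, 0, 0.4, 0, 0, 0, 0], [-1, 0, -0.4, -0.2, 0, 0, 0], [-1, 0.5, 0, -2, 0, 0, 0], [-1, 1.0, 0, -4, 0, 0, 0], [-1, 1.6, 0, -6.2, 0, 0, 0], [-1, 1.6, 0, -6.2, 0, 0, 0]]]'

```text
clock: 10.1
eef_pos: [484.5, -285.3, 185.0]
tcp_rot: [3.135, -0.27, 0.038]
contact_force: [-1.4, -0.1, -3.3]
opening: 0.156
```

```bash
python3 - <<'E'
from h import *
t=grab("top");e=grab("scene");d=grab("wrist");s=d["s"];print(s["eef_pos"],s["tcp_rot"],s["contact_force"])
A=[]
for q,b in((t,(370,190,470,340)),(e,(170,110,310,230)),(d,(130,70,450,310))):
    im=cv2.cvtColor(q["pixels"],cv2.COLOR_RGB2BGR)[b[1]:b[3],b[0]:b[2]]
    A.append(cv2.resize(im,(int(im.shape[1]*290/im.shape[0]),290),interpolation=cv2.INTER_CUBIC))
A[2]=cv2.resize(A[2],None,fx=1.0,fy=1.0)
c=np.zeros((590,800,3),np.uint8);x=0
c[:290,:A[0].shape[1]]=A[0];c[:290,200:200+A[1].shape[1]]=A[1];c[295:585,:A[2].shape[1]]=A[2]
cv2.imwrite("pics/c6.png",c)
E
```

```text
[ 482.84116508 -284.15734572  181.90947288] [ 3.13846953 -0.26627468  0.03762936] [-0.90233109 -0.24767306 -3.24556134]
```

View pics/c6.png

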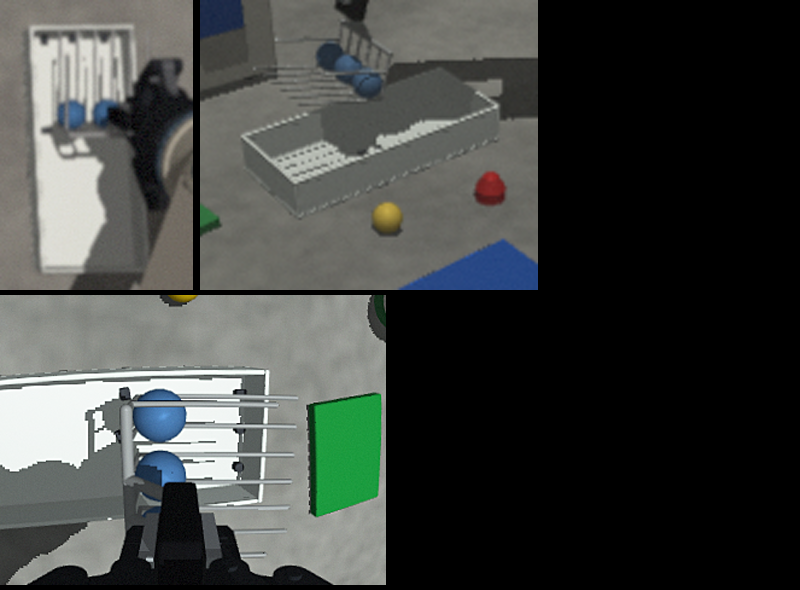

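Composite: the balls are in the raised scoop. Five dark chips are visible, three at the far wall and two below the crossbar. I'll check numerically that those two lie on the tray floor.

```bash
python3 - <<'E'
from h import *
d=grab("wrist");s=d["s"];R,p=tool(s);print(s["eef_pos"],s["clock"])
g=d["pixels"].astype(int);m=((g.max(2)<75)&(g.max(2)-g.min(2)<25)).astype(np.uint8);m[:120]=0;m[235:]=0
k,l,st,c=cv2.connectedComponentsWithStats(m)
for i in range(1,k):
    if 8<st[i,4]<200: print(st[i],c[i].round(1),onz(d,*c[i],8).round(0))
# target above dish
ex=np.array([np.cos(.165),np.sin(.165),0])
tgt=np.array([347.8,265.3,195]);print("tool cm",(R.T@(tgt-p)/10).round(2))
Rt=Ro.from_euler("z",.165-s["tcp_rot"][2])*Ro.from_matrix(R)
print("rot",np.degrees((Ro.from_matrix(R).inv()*Rt).as_rotvec()).round(1))
E
```

```text
[ 482.37134403 -283.83267125  181.11410238] 10.25
[291 132   9   1   9] [295. 132.] [ 544. -230.    8.]
[230 147   9  12  57] [233.9 153.2] [ 483. -252.    8.]
[324 148  12   4  32] [329.3 149.9] [ 583. -248.    8.]
[240 153   7   5  13] [243.5 154.2] [ 493. -253.    8.]
[385 162   3  39  59] [386.3 179.8] [ 659. -280.    8.]
[334 176  15   1  15] [341. 176.] [ 599. -276.    8.]
[324 180  11   7  31] [329.1 182.7] [ 585. -283.    8.]
[226 182   5  12  23] [228.  186.7] [ 478. -285.    8.]
[245 199   7   4  12] [247.9 201.1] [ 498. -300.    8.]
[241 201   3   8  10] [241.8 204.5] [ 491. -304.    8.]
[324 208  10  10  41] [327.7 212.3] [ 586. -316.    8.]
[387 212   2  23  39] [387.6 222.7] [ 669. -334.    8.]
tool cm [-10.63 -55.37  -4.44]
rot [ 1.9  0.  -7.1]
```

The two near chips are where they started, (483,-252) and (478,-285) on the floor. The other three are on the floor at the far wall. Moving to the dish.

Request:
apply_moves --targets '[[[-1, -0.2, -0.8, -0.4, 0, 0, 0], [-1, -0.6, -2.8, -0.8, 0.1, 0, -0.4], [-1, -1.1, -5.6, -1.3, 0.2, 0, -0.8], [-1, -1.8, -9, -1.7, 0.4, 0, -1.4], [-1, -2.5, -13, -2, 0.5, 0, -2], [-1, -3.3, -17, -2.3, 0.7, 0, -2.6], [-1, -4.1, -21, -2.6, 0.9, 0, -3.2], [-1, -4.8, -25, -2.8, 1, 0, -3.7]]]'

```text
clock: 11.1
eef_pos: [417.2, -33.6, 194.5]
tcp_rot: [3.141, -0.264, 0.104]
contact_force: [0.7, -0.1, -4.0]
opening: 0.155
```

```bash
python3 - <<'E'
from h import *
s=r.sense();R,p=tool(s);print(p,s["contact_force"])
tgt=np.array([347.8,265.3,195]);print("tool cm",(R.T@(tgt-p)/10).round(2))
Rt=Ro.from_euler("z",.165)*Ro.from_euler("y",-15,degrees=True)*Ro.from_euler("x",np.pi)
print("rot",np.degrees((Ro.from_matrix(R).inv()*Rt).as_rotvec()).round(1))
E
```

```text
[417.15385342 -33.62052024 194.51403519] [ 0.71151263 -0.06735318 -3.99135048]
tool cm [ -3.65 -30.45  -1.06]
rot [ 0.9 -0.1 -3.4]
```

Request:
apply_moves --targets '[[[-1, -0.5, -4.2, -0.2, 0.2, 0, -0.6], [-1, -1, -8.4, -0.3, 0.3, 0, -1], [-1, -1.5, -12.6, -0.5, 0.4, 0, -1.5], [-1, -2, -16.8, -0.6, 0.5, 0, -2], [-1, -2.5, -21, -0.8, 0.6, 0, -2.4], [-1, -3, -25, -0.9, 0.7, 0, -2.9], [-1, -3.4, -28.2, -1, 0.9, 0, -3.2], [-1, -3.65, -30, -1, 0.9, 0, -3.4]]]'

```text
clock: 11.9
eef_pos: [346.1, 263.0, 194.3]
tcp_rot: [3.142, -0.263, 0.168]
contact_force: [0.1, 0.0, -3.6]
opening: 0.153
```

Request:
apply_moves --targets '[[[-1, 0, -0.4, 0, 0, 0, 0], [-1, 0, -0.4, 0, 0, 0, 0], [-1, 0, -0.4, 0, 0, 0, 0]]]'

```text
clock: 12.2
eef_pos: [344.7, 266.0, 194.0]
tcp_rot: [3.141, -0.263, 0.169]
contact_force: [-0.7, -0.7, -3.5]
opening: 0.156
```

```bash
cat > plan.py <<'E'
from h import *
s=r.sense();R,p=tool(s);print(p,s["tcp_rot"],s["contact_force"],s["qpos"].round(2))
yaw=.165;ex=np.array([np.cos(yaw),np.sin(yaw),0]);P=np.array([437.5,280.2,0])
for th,z in((-15,165),(-8,160),(0,152),(8,148),(16,145),(24,136),(30,133),(35,132)):
    t=np.radians(th);x=71*np.cos(t)-87*np.sin(t)
    tgt=P-x*ex;tgt[2]=z
    Rt=Ro.from_euler("z",yaw)*Ro.from_euler("y",th,degrees=True)*Ro.from_euler("x",np.pi)
    print(th,(R.T@(tgt-p)/10).round(1),np.degrees((Ro.from_matrix(R).inv()*Rt).as_rotvec()).round(1))
E
python3 - <<'E'
from h import *
exec(open("plan.py").read())
# dish check by the wrist/top camera
t=grab("top");e=grab("wrist")
for q,n in((t,"top"),(e,"wrist")):
    hsv=cv2.cvtColor(q["pixels"],cv2.COLOR_RGB2HSV);m=((hsv[...,0]>98)&(hsv[...,0]<125)&(hsv[...,1]>90)&(hsv[...,2]>40)).astype(np.uint8)
    k,l,st,c=cv2.connectedComponentsWithStats(m)
    print(n,[(c[i].round(0).tolist(),int(st[i,4]),onz(q,*c[i],120).round(0).tolist()) for i in range(1,k) if st[i,4]>40])
save(e,"w7.png",1.4)
E
```

```text
[344.69425529 266.04145203 193.96226005] [ 3.14097262 -0.26256978  0.16863743] [-0.65917139 -0.69977176 -3.51908765] [ 0.77 -0.01  2.21 -0.22  0.74  0.75]
-15 [-0.5  0.1  2.9] [-0.  -0.   0.2]
-8 [0.2 0.1 3.6] [-0.  -7.   0.2]
0 [1.1 0.1 4.6] [  0.  -15.    0.2]
8 [2.3 0.1 5.4] [  0.  -23.    0.2]
16 [3.5 0.1 6. ] [  0.  -31.    0.2]
24 [4.7 0.1 7.3] [  0.1 -39.    0.2]
30 [5.7 0.2 7.9] [  0.1 -45.    0.2]
35 [6.7 0.2 8.2] [  0.1 -50.    0.2]
top [([273.0, 50.0], 54, [887.0, 14.0, 120.0]), ([317.0, 51.0], 52, [886.0, -74.0, 120.0]), ([24.0, 62.0], 1061, [847.0, 516.0, 120.0]), ([273.0, 66.0], 58, [852.0, 14.0, 120.0]), ([317.0, 67.0], 57, [852.0, -74.0, 120.0]), ([149.0, 114.0], 332, [744.0, 258.0, 120.0]), ([351.0, 109.0], 173, [766.0, -143.0, 120.0]), ([277.0, 241.0], 4964, [499.0, -2.0, 120.0]), ([534.0, 227.0], 604, [539.0, -493.0, 120.0]), ([145.0, 314.0], 98, [357.0, 238.0, 120.0]), ([129.0, 314.0], 126, [356.0, 267.0, 120.0])]
wrist [([527.0, 191.0], 1208, [665.0, 322.0, 120.0]), ([262.0, 153.0], 281, [345.0, 312.0, 120.0]), ([262.0, 175.0], 1071, [348.0, 297.0, 120.0]), ([264.0, 213.0], 930, [353.0, 270.0, 120.0]), ([535.0, 337.0], 8532, [901.0, 69.0, 120.0]), ([257.0, 248.0], 60, [352.0, 243.0, 120.0]), ([291.0, 349.0], 303, [397.0, 145.0, 120.0])]
```

Request:
apply_moves --targets '[[[-1, -0.5, 0.1, 2.9, 0, 0, 0.2], [-1, 0.2, 0.1, 3.6, 0, -7, 0.2], [-1, 1.1, 0.1, 4.6, 0, -15, 0.2], [-1, 2.3, 0.1, 5.4, 0, -23, 0.2], [-1, 3.5, 0.1, 6.0, 0, -31, 0.2], [-1, 4.7, 0.1, 7.3, 0, -39, 0.2], [-1, 5.7, 0.2, 7.9, 0.1, -45, 0.2], [-1, 6.7, 0.2, 8.2, 0.1, -50, 0.2]]]'

```text
clock: 13.1
eef_pos: [432.4, 277.1, 131.5]
tcp_rot: [-3.14, 0.613, 0.162]
contact_force: [-1.6, 0.8, -2.6]
opening: 0.154
```

Request:
apply_moves --targets '[[[-1, 0, 0, 0, 0, 0, 0], [-1, 0, 0, 0, 0, 0, 0], [-1, 0, 0, 0, 0, 0, 0], [-1, 0, 0, 0, 0, 0, 0], [-1, 0, 0, 0, 0, 0, 0], [-1, 0, 0, 0, 0, 0, 0]]]'

```text
clock: 13.7
eef_pos: [432.1, 277.3, 132.2]
tcp_rot: [-3.14, 0.612, 0.163]
contact_force: [-0.7, 0.1, -1.6]
opening: 0.155
```

```bash
python3 - <<'E'
from h import *
s=r.sense();print(s["eef_pos"],s["tcp_rot"],s["contact_force"],s["qpos"].round(2))
t=grab("top");e=grab("wrist");c=grab("scene")
for q,n in((t,"top"),(e,"wrist"),(c,"scene")):
    hsv=cv2.cvtColor(q["pixels"],cv2.COLOR_RGB2HSV);m=((hsv[...,0]>98)&(hsv[...,0]<125)&(hsv[...,1]>90)&(hsv[...,2]>30)).astype(np.uint8)
    k,l,st,cc=cv2.connectedComponentsWithStats(m)
    print(n,[(cc[i].round(0).tolist(),int(st[i,4]),w.tolist()) for i in range(1,k) if st[i,4]>20 for w in[onz(q,*cc[i],19).round(0)] if 330<w[0]<580 and 190<w[1]<400])
E
```

```text
[432.13180933 277.25710761 132.20108513] [-3.13976305  0.61174209  0.16253372] [-0.68357396  0.13582843 -1.56679288] [0.46 0.63 1.57 0.17 1.53 0.23]
top [([155.0, 234.0], 135, [517.0, 254.0, 19.0]), ([137.0, 236.0], 148, [512.0, 290.0, 19.0])]
wrist [([472.0, 182.0], 1417, [505.0, 323.0, 19.0]), ([464.0, 231.0], 1321, [511.0, 288.0, 19.0]), ([454.0, 277.0], 1201, [517.0, 252.0, 19.0])]
scene []
```

All three balls are on the dish floor at about (505,323), (511,288) and (517,252), and the load is back to scoop-only. Now I raise, level and return to the mat.

```bash
cat > to.py <<'E'
from h import *
def to(w):
    s=r.sense();R,p=tool(s);print(p.round(1),s["tcp_rot"].round(3),s["contact_force"].round(1))
    for x,y,z,th,yaw in w:
        Rt=Ro.from_euler("z",yaw)*Ro.from_euler("y",th,degrees=True)*Ro.from_euler("x",np.pi)
        print((R.T@(np.array([x,y,z])-p)/10).round(2),np.degrees((Ro.from_matrix(R).inv()*Rt).as_rotvec()).round(1))
E
python3 - <<'E'
from to import *
to([(432,277,170,35,.163),(432,277,205,30,.15),(435,270,215,20,.14),(445,240,215,10,.12),(455,200,215,0,.1),(464,160,215,0,.08),(472,120,215,0,.06),(480,75,215,0,.05)])
E
```

```text
[432.3 277.2 131.8] [-3.14   0.612  0.162] [-0.6 -0.7 -1.8]
[-2.22  0.01 -3.11] [-0.1  0.1 -0. ]
[-4.23  0.01 -5.97] [0.3 5.1 0.6]
[-4.66  0.75 -6.9 ] [ 0.5 15.1  1.1]
[-4.25  3.87 -7.19] [ 0.8 25.1  2.2]
[-3.97  7.98 -7.39] [ 1.  35.1  3.4]
[-3.77 12.07 -7.54] [ 1.4 35.1  4.5]
[-3.65 16.14 -7.63] [ 1.7 35.1  5.6]
[-3.6  20.71 -7.67] [ 1.9 35.1  6.2]
```

Request:
apply_moves --targets '[[[-1, -2.2, 0, -3.1, 0, 0, 0], [-1, -4.2, 0, -6, 0.3, 5, 0.6], [-1, -4.7, 0.7, -6.9, 0.5, 13, 1.1], [-1, -4.3, 3.9, -7.2, 0.8, 21, 2.2], [-1, -4, 8, -7.4, 1, 29, 3.4], [-1, -3.8, 12, -7.5, 1.4, 35, 4.5], [-1, -3.7, 16, -7.6, 1.7, 35, 5.6], [-1, -3.6, 20, -7.7, 1.9, 35, 6.2]]]'

```text
clock: 14.65
eef_pos: [478.0, 80.8, 215.8]
tcp_rot: [-3.141, 0.0, 0.05]
contact_force: [0.3, -0.3, -1.9]
opening: 0.155
```

```bash
python3 - <<'E'
from to import *
to([(493,40,200,0,.04),(493,10,170,0,.04),(493,-4,140,0,.04),(493,-4,110,0,.04),(493,-4,95,0,.04)])
E
```

```text
[478.   80.8 215.8] [-3.141  0.     0.05 ] [ 0.3 -0.3 -1.9]
[1.3  4.15 1.58] [-0.   0.   0.6]
[1.15 7.15 4.58] [-0.   0.   0.6]
[1.08 8.55 7.58] [-0.   0.   0.6]
[ 1.08  8.55 10.58] [-0.   0.   0.6]
[ 1.08  8.55 12.08] [-0.   0.   0.6]
```

Request:
apply_moves --targets '[[[-1, 1.3, 4.1, 1.6, 0, 0, 0.6], [-1, 1.2, 7.1, 4.5, 0, 0, 0.6], [-1, 1.1, 8.5, 7.5, 0, 0, 0.6], [-1, 1.1, 8.5, 10.5, 0, 0, 0.6], [-1, 1.1, 8.5, 12.1, 0, 0, 0.6], [-1, 1.1, 8.5, 12.1, 0, 0, 0.6], [-1, 1.1, 8.5, 12.1, 0, 0, 0.6], [-1, 1.1, 8.5, 12.1, 0, 0, 0.6]]]'

```text
clock: 15.45
eef_pos: [494.0, -3.3, 95.9]
tcp_rot: [-3.141, -0.001, 0.04]
contact_force: [0.9, 0.2, -1.3]
opening: 0.154
```

```bash
python3 - <<'E'
from to import *
to([(493,-4,89.5,0,.04)])
d=grab("wrist");save(d,"w8.png",1.4)
E
```

```text
[494.   -3.3  95.9] [-3.141e+00 -1.000e-03  4.000e-02] [ 0.9  0.2 -1.3]
[-0.1   0.06  0.64] [-0.  -0.1 -0. ]
```

View pics/w8.png

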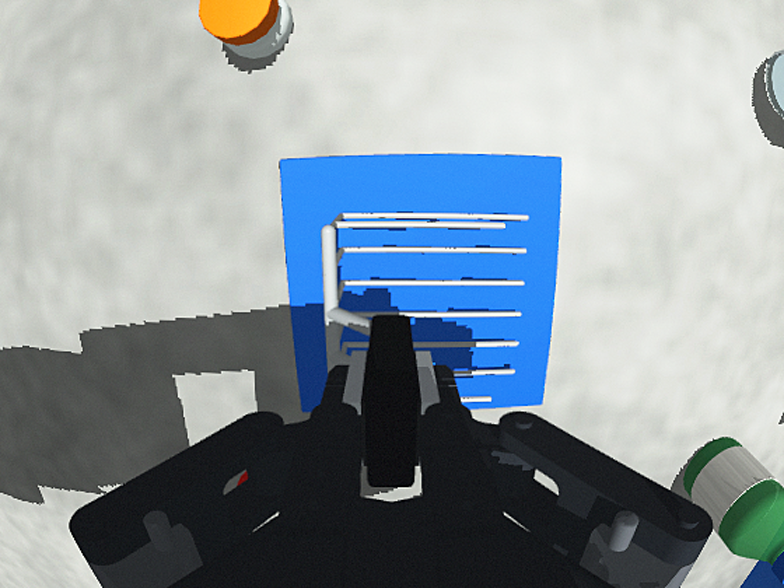

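The scoop is above the middle of the mat, with its pose in the hand unchanged. I'll lower it to contact.

Request:
apply_moves --targets '[[[-1, -0.1, 0, 0.4, 0, 0, 0], [-1, -0.1, 0, 0.6, 0, 0, 0], [-1, -0.1, 0, 0.72, 0, 0, 0], [-1, -0.1, 0, 0.72, 0, 0, 0]]]'

```text
clock: 15.9
eef_pos: [493.2, -3.2, 89.4]
tcp_rot: [-3.141, -0.002, 0.04]
contact_force: [-3.0, 1.3, 7.0]
opening: 0.151
```

Contact at z 89.4, the same as when I picked it up. Release, then go up.

Request:
apply_moves --targets '[[[0.3, 0, 0, 0, 0, 0, 0], [1, 0, 0, 0, 0, 0, 0], [1, 0, 0, 0, 0, 0, 0], [1, 0, 0, 0, 0, 0, 0], [1, 0, 0, 0, 0, 0, 0], [1, 0, 0, 0, 0, 0, 0], [1, 0, 0, 0, 0, 0, 0]]]'

```text
clock: 16.6
eef_pos: [493.2, -3.2, 89.4]
tcp_rot: [-3.141, -0.002, 0.04]
contact_force: [0.4, -0.4, 0.3]
opening: 1.002
```

Request:
apply_moves --targets '[[[1, 0, 0, -2, 0, 0, 0], [1, 0, 0, -5, 0, 0, 0], [1, 0, 0, -9, 0, 0, 0], [1, 0, 0, -13, 0, 0, 0], [1, -4, 0, -16, 0, 0, 0], [1, -8, 0, -17, 0, 0, 0], [1, -12, 0, -18, 0, 0, 0], [1, -12, 0, -18, 0, 0, 0]]]'

```text
clock: 17.4
eef_pos: [369.2, -8.2, 270.0]
tcp_rot: [-3.141, -0.002, 0.04]
contact_force: [0.7, -0.1, -0.0]
opening: 0.998
```

```bash
python3 - <<'E'
from h import *
t=grab("top");e=grab("scene");w=grab("wrist");s=r.sense();print(s["eef_pos"],s["opening"],s["clock"])
hsv=cv2.cvtColor(t["pixels"],cv2.COLOR_RGB2HSV);m=((hsv[...,0]>98)&(hsv[...,0]<125)&(hsv[...,1]>90)&(hsv[...,2]>30)).astype(np.uint8)
k,l,st,c=cv2.connectedComponentsWithStats(m)
print("balls",[onz(t,*c[i],19).round(0).tolist() for i in range(1,k) if 25<st[i,4]<300 and 90<c[i][0]<175 and c[i][1]>215])
T=t["pixels"].astype(int)
m=((T.max(2)<110)).astype(np.uint8);m[:204]=0;m[328:]=0;m[:,:388]=0;m[:,443:]=0
k,l,st,c=cv2.connectedComponentsWithStats(m)
print("chips",[(int(st[i,4]),onz(t,*c[i],8).round(0).tolist()) for i in range(1,k)])
f=lambda q,b,wd:cv2.resize(cv2.cvtColor(q["pixels"],cv2.COLOR_RGB2BGR)[b[1]:b[3],b[0]:b[2]],wd,interpolation=cv2.INTER_CUBIC)
c=np.zeros((600,800,3),np.uint8)
c[:300,:560]=f(t,(90,190,460,345),(560,300))[:300]
c[300:,:400]=f(e,(160,120,480,360),(400,300))
c[300:,400:]=f(w,(80,60,480,360),(400,300))
c[:300,560:760]=f(t,(375,190,475,340),(200,300))
cv2.imwrite("pics/c9.png",c)
E
```

```text
[373.56607421  -8.13019347 269.47076052] 1.0034452329324568 17.55
balls [[518.0, 254.0, 19.0], [512.0, 290.0, 19.0], [507.0, 324.0, 19.0]]
chips [(591, [504.0, -327.0, 8.0]), (8, [483.0, -249.0, 8.0]), (9, [480.0, -283.0, 8.0]), (65, [374.0, -237.0, 8.0])]
```

View pics/c9.png

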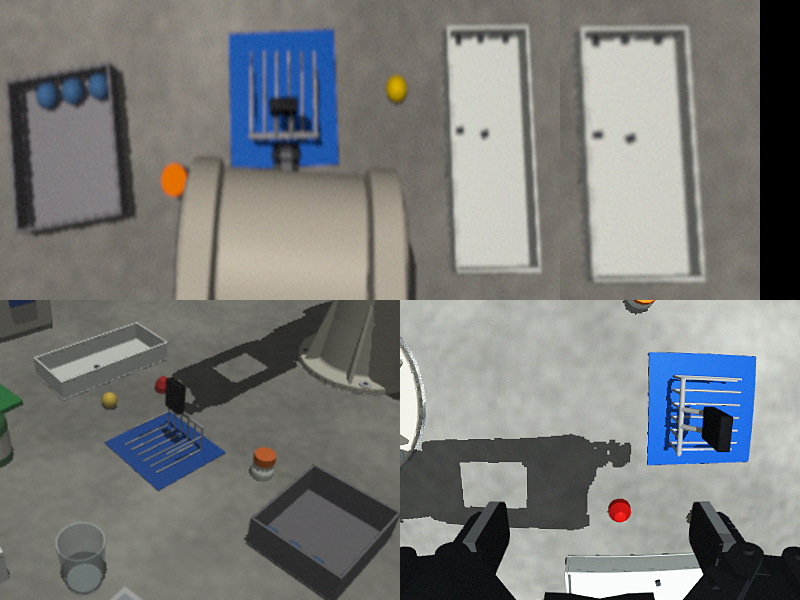

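The final views show everything in place. Three blue balls are in the dish, all five chips are in the tray, the scoop stands upright on the mat, and the jar, red stopper and yellow ball haven't moved. Handing in.

```bash
python3 -c "
from rig import r
print(r.sign_off())"
```

```text
the job is handed in; nothing more can be done
None
```

The job is done and handed in at about 17.6 s of the 67 s allowed. I scooped all three blue balls in one push, tilted and shook the scoop over the tray so the chips stayed behind, and tipped the balls into the grey dish. I then stood the scoop on the middle of its mat, let go and backed the arm away.

My last checks:
- **Balls:** all three are on the dish floor, at about (518,254), (512,290) and (507,324).
- **Chips:** all five are visible in the tray, three at the far wall and two near where they started. My colour mask picked out only the two near ones separately. The other three ran together with the wall's shadow, so I confirmed them by eye in the last picture.
- **Scoop:** it stands upright on the mat, released, with the gripper clear of it.
- **Other things:** the jar, stopper and yellow ball look untouched. The beaker, bottle and notebook were partly or wholly outside the last crops, and the arm did not go near them.
- **Forces:** the highest force I read was about 11 N, when the scoop touched the tray floor.

None of the checks failed.

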